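# Set a telescopic bottle brush to the wine bottle and lock its cam lever

### The job

The telescopic bottle brush clipped in the grey tray is drawn out too far for the wine bottle lying beside it. Push the brush in until its tip is level with the base of the bottle, then flip the cam lever on the clamp right over to its stop so that the rod is locked at that length. Leave the wine bottle and the other things in the tray where they are.

Things in the scene. Friction and masses are not known exactly. Their poses are not given: they have to be found in the camera images.
- tray: Pale grey plastic tray, 340 x 770 mm, lip 24 mm high, fixed. Origin: centre of its underside, on the table; x across (away from the robot), y along, z up. A telescopic bottle brush lies clipped along x = 30 mm: grip and outer tube (y -365 to -170, fixed), black clamp collar 34 mm thick (y -170 to -130), then towards +y the sliding 14 mm steel rod with the brush. The wine bottle lies at x = -75.
- brush (a joint): Slide of the brush rod in its tube, m: 0 fully in, 0.21 fully out (towards +y of the tray). About 4 N moves it while the lever is open and it stays where it is left; with the lever closed it is clamped.
- brush_tip (a point): Centre of the flat end of the brush (black cap, 20 mm diameter, 16 mm long), on the rod's axis, 55 mm above the table, at x = 30 mm, y = 25 mm + slide in the tray's frame. Behind the cap the bristles are 43 mm thick for 105 mm. It starts 20 to 80 mm past the level of the bottle's base.
- lever (a joint): Cam lever on top of the collar, rad: 0 open (leans 30 degrees back from upright, towards the bottle), 2.09 closed on its stop (lies level, towards +x of the tray). Stays where it is left below 0.8; from there it resists, most near 1.3 (about 8 N, pushed 65 mm from its pin), and springs back if let go; past dead centre at 1.83 it snaps to the stop and clamps the rod.
- lever_pin (a point): Pivot of the lever, fixed on the collar at x = 30, y = -150 mm in the tray's frame, 81 mm above the table; its axis is the tray's y. The ears that hold it rise 9 mm above it.
- lever_tip (a point): Near the end of the lever, 90 mm from the pin along the lever's line. Lever: bare aluminium, 97 mm long, 15 to 18 mm wide (end pad 24 mm), about 8 mm thick. When closed its top face is 90 mm above the table near the pin, 87 mm at 60 mm from it, 81 mm at the end.
- wine_bottle: Dark glass wine bottle, 300 mm long, 75 mm diameter, neck 29 mm, 0.55 kg, loose, lying on two low ribs of the tray. Origin: centre of its flat base, on its axis, 44 mm above the table; y points out of the base, parallel to the tray's y; the mouth is at y = -300 mm, beside the clamp.
- pet0: Clear PET bottle with a white twist cap, 208 mm high, 64 mm diameter, standing in the tray; origin at its underside.
- pet1: Clear PET bottle with a white twist cap, 208 mm high, 64 mm diameter, standing in the tray; origin at its underside.
- pet2: Clear PET bottle with a white twist cap, 208 mm high, 64 mm diameter, standing in the tray; origin at its underside.
- coaster: Round ceramic coaster, 94 mm diameter, 7 mm thick, flat in the tray; origin at its underside.
- mug: White mug, 80 mm diameter, 95 mm high, standing in the tray; origin at its underside.

How it is judged (in metres and radians):
On the way, in this order (a step that is already met when the one before it is completed fails the run):
1. the brush tip is level with the bottle's base (y of brush_tip in the frame of wine_bottle between -0.01 and 0.01 m), for 0.2 s.
2. the cam lever is over centre on its stop (value of joint lever above 2 rad), for 0.2 s.
At the end, for the whole second after the job is handed in: The tip of the brush is level with the bottle's base within 10 mm along the bottle, the cam lever lies on its closed stop (above 2.0 rad) and the wine bottle is at rest within 15 mm of where it lay (all of step 1 and value of joint lever above 2 rad and velocity of joint lever below 0.1 rad/s and linear speed of wine_bottle below 0.02 m/s and distance of wine_bottle from where it was at the start of the episode below 0.015 m); the robot touches nothing.
It fails at once if the wine bottle is shifted by more than 15 mm (distance of wine_bottle from where it was at the start of the episode above 0.015 m).
It fails at once if another thing in the tray is shifted by more than 30 mm (distance of any of pet0, pet1, pet2, coaster, mug from where it was at the start of the episode above 0.03 m).
It also fails if it takes over 48 s, if anything falls off the work surface, if the arm or the gripper's body presses on something with over 40 N, if the wrist force passes 120 N, or if a joint passes its speed limit or range.

### The arm

A 7-joint arm with a two-finger parallel gripper is mounted at the origin on the work surface. World frame = base frame: x ahead of the robot, y to its left, z up, the work surface at z = 0. Lengths are in mm, angles in rad, forces in N, time in s.
With the tool pointing down it reaches from about 350 to 900 mm from the base axis. Payload 19.9 kg.
Tool frame: the origin (TCP) lies midway between the tips of the shut fingers; the grasp point (between the pads) lies 19 mm behind it; z points along the fingers, y is the line along which they close (so a half turn about z gives the same grasp; the last joint's range is limited). The gripper opens to 85 mm and grips with 20 to 120 N. Pads are 22 mm wide; open, the fingers measure 114 mm over their backs; the gripper's body (76 mm by 85 mm) begins 54 mm behind the grasp point. The pads swing forward as they close: fully open they stand 13 mm farther back than shut.
Start: joints at [-1.294, 0.417, -0.01, 1.614, 0.005, 1.111, -0.053], TCP at [195.881, 593.491, 231.26] pointing down, gripper open.
Joint ranges: [-2.81, 2.81], [-0.39, 2.02], [-1.27, 1.25], [0.06, 2.57], [-1.19, 4.33], [0.19, 2], [-2.82, 2.82]. Speed limits (rad/s): [1.89, 1.89, 2.39, 2.39, 3.01, 3.01, 3.01].

### API

Orientations are given as a rotation vector (axis times angle).
In Python, from cell import read_state, capture, camera_info, finish_job, recognise, trace, landmark_of gives the robot as it stands.
- The arm moves only by the tool play_rows, never from a script. Its arguments are lists of equal length, an entry for each row: "claw": the finger opening in mm, from 0 to 85.4; "slide": the shift along the tool's x, y, z in units of 20 mm (1.0 is 20 mm), a list of three; "turn": the turn about the tool's z in units of 6 degrees (1.0 is 6 degrees). In form: {"claw": [claw, ...], "slide": [[x, y, z], ...], "turn": [turn, ...]}. A call has 1 to 20 rows; each row shifts and turns the commanded pose from where the row before left it, along the tool's axes as they then stand; what a row does not reach is not made up. A row lasts 1/8 s, in which the tool goes at most 62.5 mm and 10.7 degrees, less where a joint would pass 70% of its speed; a pose out of reach is approached as far as the arm can. A call with a number of a shift or a turn outside -1 to 1 is refused whole. A call with a gripper value outside its range is refused whole. The fingers move at their own pace and stop on an object; "squeeze" is the grip in N (left out, the last holds). Time passes only in rows, so rows that do not move let the fingers close. It gives the time, the measured TCP pose, the force, the opening and the grip force at its end, in the units of the state.
- read_state(): the state, without advancing time (a new reading comes with each control period).
- capture(name): name is "side" or "top"; returns the picture (400x640x3 uint8, red, green, blue); there is no depth.
- camera_info(name): a dict with "K" (3x3 intrinsics, pixels), "distortion" ([k1, k2, p1, p2, k3] as OpenCV has them; the pictures are not rectified), "view" (4x4, takes a point from world to camera coordinates). Camera axes: x right, y up, looking along -z (the intrinsics and any distortion apply to the point x, -y, -z); pixel columns grow to the right and rows downward; lengths in mm; the calibration is good to about 2 mm. A picture is of the moment at which its call begins. camera_info takes no time and is no camera call.
- finish_job(): hands the job in; it is judged then, once.
Trained networks look in the newest picture that a camera, given by its name, has taken for a name from the list of things; names that differ only in an ending like _2 or _b are one class to them, and where a whole thing is asked for, a point or a joint stands for the part that bears it (a point fixed in the world has none). Each returns a list of dicts, best first, with "conf" (0 to 1); they miss things now and then, are a little off and sometimes report something else, mostly with a low value. They report only what shows in the picture. A call takes as long as a camera call.
- recognise(camera, name): "pixel" ([column, row] in pixels, amid what is visible of it).
- trace(camera, name): "region" (400x640 bool, what is visible of it) and "pixel" ([column, row] in pixels, amid what is visible of it).
- landmark_of(camera, name): "pixel" ([column, row] in pixels: a listed point, or the origin of a listed thing).
The state is a dict: "t": time; "qpos": joint angles; "joint_velocities": joint speeds; "effort": joint torques, N m; "tcp_pos": TCP position; "ee_rot": TCP orientation; "wrist_force": force on the tool from outside, world axes, zero at the start; "torque": the same for the moment, N m; "finger_gap": opening from 0.0 (shut) to 1.0 (fully open); "grip_force": force on a finger pad.
Only numpy, scipy, OpenCV 4.12 (cv2) and the standard library are available. Lean on these libraries where they do the work, as an engineer would, in place of code of your own. Each camera call takes 0.05 s, during which the arm holds its last target. There are 200 camera calls.

## Working session

There is one attempt and no reset: what is moved stays moved. The work goes in short steps, Python scripts to look and compute and a tool call to move; the robot and the scene stay as the last step left them, time stands still between calls to the robot, and variables do not carry over. Pictures are saved under pics/ and viewed, at most 10 in all, crops included, and the job is handed in when it is done.

Besides the shell and the picture viewer there is one more tool, called after "Request:" as name(argument=value, ...), one argument or row to a line, values as JSON. play_rows: Moves the arm, as the interface text tells. Its arguments: {"type":"object","properties":{"claw":{"type":"array","items":{"type":"number"}},"slide":{"type":"array","items":{"type":"array","items":{"type":"number"}}},"turn":{"type":"array","items":{"type":"number"}},"squeeze":{"type":"number"}},"required":["claw","slide","turn"]}

```bash
mkdir -p pics
cat > h.py <<'E'
import numpy as np, cv2
from cell import *
def ray(cam,px):
    c=camera_info(cam);K=np.array(c['K'],float);V=np.array(c['view'],float)
    u=cv2.undistortPoints(np.array([[px]],float),K,np.array(c['distortion'],float))[0,0]
    d=V[:3,:3].T@np.array([u[0],-u[1],-1]);o=-V[:3,:3].T@V[:3,3]
    return o,d
def atz(cam,px,z):
    o,d=ray(cam,px);return o+d*(z-o[2])/d[2]
def proj(cam,p):
    c=camera_info(cam);V=np.array(c['view'],float)
    q=V[:3,:3]@np.array(p,float)+V[:3,3];q=np.array([[q[0],-q[1],-q[2]]])
    return cv2.projectPoints(q,np.zeros(3),np.zeros(3),np.array(c['K'],float),np.array(c['distortion'],float))[0][0,0]
def tri(a,b):
    (o,d),(p,e)=ray('side',a),ray('top',b)
    d=d/np.linalg.norm(d);e=e/np.linalg.norm(e)
    s=np.linalg.lstsq(np.c_[d,-e],p-o,rcond=None)[0]
    x,y=o+d*s[0],p+e*s[1];return (x+y)/2,np.linalg.norm(x-y)
E
python3 - <<'E'
from h import *
np.set_printoptions(precision=1,suppress=True)
for c in('side','top'):
    im=capture(c);cv2.imwrite(f'pics/{c}0.png',im[:,:,::-1])
    o,d=ray(c,[320,200]);print(c,o,d)
Z={'tray':0,'brush_tip':55,'lever_pin':81,'wine_bottle':44,'pet0':0,'coaster':0,'mug':0}
for n in ['tray','brush_tip','lever_pin','lever_tip','wine_bottle','pet0','coaster','mug']:
    for c in('side','top'):
        for r in landmark_of(c,n)[:3]:
            print(n,c,round(r['conf'],2),np.array(r['pixel']),atz(c,r['pixel'],Z[n]) if n in Z else '')
s=read_state();print(s['t'],s['ee_rot'],s['tcp_pos'],s['wrist_force'])
E
```

```text
side [  85.1 -661.7  890.6] [ 0.4  0.6 -0.7]
top [ 471.2   33.1 1092.1] [ 0.1 -0.  -1. ]
tray side 0.89 [338.3 247.5] [548.8 -39.3   0. ]
tray side 0.72 [376.6 245.2] [638.7 -93.5  -0. ]
tray top 0.58 [341.4 201.9] [545.8 -43.4   0. ]
brush_tip side 0.67 [298.5 190.9] [554.8 166.6  55. ]
brush_tip side 0.55 [271.8 218.3] [434.4 113.6  55. ]
brush_tip top 0.9 [266.6 193.8] [562.9 168.2  55. ]
lever_pin side 0.92 [386.1 254.1] [ 588.6 -180.7   81. ]
lever_pin side 0.71 [250.5 210.4] [391.6 149.7  81. ]
lever_pin top 0.97 [399.6 185.5] [ 586.2 -196.2   81. ]
lever_tip side 0.6 [374.6 244.9] 
lever_tip top 0.71 [314.5 167.1] 
lever_tip top 0.66 [405.3 196.1] 
wine_bottle side 0.66 [278.2 212.7] [464.8 132.6  44. ]
wine_bottle top 0.68 [278.5 228.8] [466.3 134.6  44. ]
pet0 side 0.8 [296.6 170. ] [636.5 313.1  -0. ]
pet0 side 0.7 [457.  300.4] [ 682.4 -342.8   -0. ]
pet0 side 0.7 [394.8 351.2] [ 471.8 -355.1    0. ]
pet0 top 0.94 [220.7 167.4] [644.8 312.5   0. ]
pet0 top 0.79 [447.1 227.8] [ 472.3 -353.1    0. ]
pet0 top 0.56 [442.  159.3] [ 674.8 -342.3    0. ]
coaster side 0.86 [352.3 212.9] [661.9  45.2   0. ]
coaster side 0.71 [338.1 244.3] [555.2 -29.7   0. ]
coaster top 0.61 [314.3 166.3] [650.1  36.5   0. ]
mug side 0.94 [250.1 209. ] [424.1 237.   -0. ]
mug top 0.72 [245.9 242.1] [426.8 232.8   0. ]
0.9 [ 0.5  3.1 -0. ] [195.9 593.5 231.2] [0.  0.3 0.3]
```

Run:
```python
import cv2,numpy as np
t=cv2.imread('pics/top0.png');s=cv2.imread('pics/side0.png')
cv2.imwrite('pics/t.png',cv2.resize(t[120:280,190:480],None,fx=2.75,fy=2.75,interpolation=2))
cv2.imwrite('pics/s.png',cv2.resize(s[110:370,220:480],None,fx=2.3,fy=2.3,interpolation=2))
```

```text
(no output)
```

View pics/t.png

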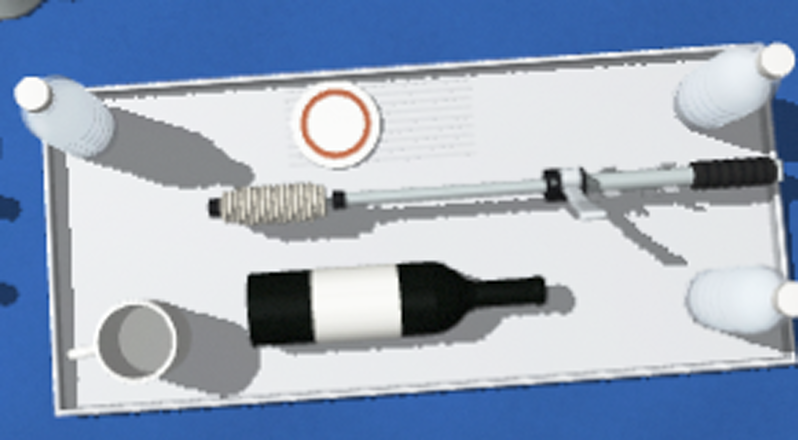

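View pics/s.png

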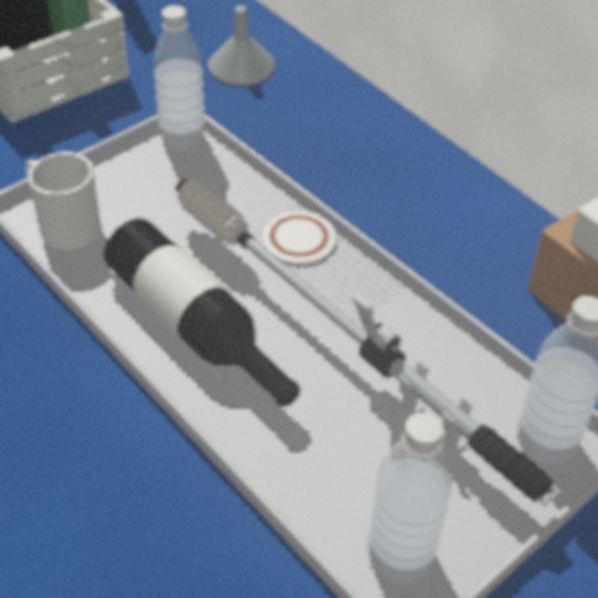

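The top view shows the brush cap end at about (266,195) and the bottle base edge at about col 280, row 232. The lever stands near (400,190). In the side view the lever is upright and leaning back. I'll fit the rims next.

```bash
cat > m.py <<'E'
from h import *
np.set_printoptions(precision=2,suppress=True)
yaw=None
def rim(cam,c,u,R):
    v=np.array([u[1],-u[0],0]);return np.array([proj(cam,c+R*(np.cos(a)*v+np.sin(a)*np.array([0,0,1]))) for a in np.linspace(0,2*np.pi,60)])
def fit(name,base,u,R,L,ts=np.arange(-40,41,1.0)):
    # slide a cylinder (radius R, body length L) along u until the traced far end agrees
    for cam in('top','side'):
        capture(cam);r=trace(cam,name)
        if not r: print(cam,'none');continue
        reg=r[0]['region'];best=[]
        for t in ts:
            m=np.zeros((400,640),np.uint8)
            h=cv2.convexHull(np.r_[rim(cam,base+t*u,u,R),rim(cam,base+(t-L)*u,u,R)].astype(np.float32))
            cv2.fillConvexPoly(m,np.round(h*16).astype(np.int32),1,shift=4)
            w=np.zeros((400,640),np.uint8)  # window around the end
            h=cv2.convexHull(np.r_[rim(cam,base+60*u,u,R+5),rim(cam,base-60*u,u,R+5)].astype(np.float32))
            cv2.fillConvexPoly(w,np.round(h).astype(np.int32),1)
            best.append(((m!=reg)&(w>0)).sum())
        b=np.array(best);i=b.argmin();print(name,cam,round(r[0]['conf'],2),'t',ts[i],'err',b[max(0,i-4):i+5])
E
python3 - <<'E'
from m import *
# tray yaw from rim corners in the top picture (lip 24 mm)
P=lambda x,y,z:atz('top',[190+x/2.75,120+y/2.75],z)
for a,b in (((42,93),(765,47)),((60,412),(798,361))):
    p,q=P(*a,24),P(*b,24);d=p-q;print(p,q,np.linalg.norm(d),np.arctan2(-d[0],d[1]))
pin,e=tri([386.1,254.1],[399.6,185.5]);print('pin',pin,e)
tip,e=tri([298.5,190.9],[266.6,193.8]);print('tip',tip,e)
wb,e=tri([278.2,212.7],[278.5,228.8]);print('wb',wb,e)
d=tip-pin;yaw=np.arctan2(-d[0],d[1]);print(yaw)
u=np.array([-np.sin(yaw),np.cos(yaw),0])
fit('wine_bottle',np.array([466,134,44.]),u,37.5,190)
fit('brush_tip',np.array([561,168,55.]),u,10,16)
E
```

```text
[680.48 352.59  24.  ] [ 737.19 -413.48   24.  ] 768.1606512299883 0.07388249256364027
[348.91 323.42  24.  ] [ 405.78 -439.4    24.  ] 764.9379865637317 0.07442136730287698
pin [ 581.88 -190.99   96.44] 5.978858349054201
tip [560.56 170.38  49.73] 6.402903252921362
wb [466.12 134.95  41.43] 0.40120251043793626
0.05895209209101209Traceback (most recent call last):
  File "<stdin>", line 11, in <module>
  File "m.py", line 17, in fit
    h=cv2.convexHull(np.r_[rim(cam,base+60*u,u,R+5),rim(cam,base-60*u,u,R+5)].astype(np.float32))
                           ~~~^^^^^^^^^^^^^^^^^^^^^
  File "m.py", line 5, in rim
    v=np.array([u[1],-u[0],0]);return np.array([proj(cam,c+R*(np.cos(a)*v+np.sin(a)*np.array([0,0,1]))) for a in np.linspace(0,2*np.pi,60)])
                                                ~~~~^^^^^^^^^^^^^^^^^^^^^^^^^^^^^^^^^^^^^^^^^^^^^^^^^^^
  File "h.py", line 11, in proj
    c=camera_info(cam);V=np.array(c['view'],float)
ValueError: time passes only in moves, steps and waits
```

```bash
sed -i '2a _c=camera_info\nimport functools\ncamera_info=functools.lru_cache(None)(lambda n:_c(n))' h.py
python3 - <<'E'
from m import *
yaw=.074;u=np.array([-np.sin(yaw),np.cos(yaw),0]);v=np.array([np.cos(yaw),np.sin(yaw),0])
O=np.array([543.1,-44.2,0])
wb=O-75*v+44*np.array([0,0,1]);wb=wb+u*((np.array([466,134.,44])-wb)@u)
tip=O+30*v+np.array([0,0,55]);tip=tip+u*((np.array([560.5,168.5,55])-tip)@u)
print('wb',wb,(wb-O)@u,'tip',tip,(tip-O)@u,'pin',O+30*v-150*u)
fit('wine_bottle',wb,u,37.5,190)
fit('brush_tip',tip,u,10,16)
for n in('side','top'):
    for r in trace(n,'brush')[:2]:
        ys,xs=np.nonzero(r['region']);print(n,r['conf'],xs.min(),xs.max(),ys.min(),ys.max())
import cv2
for c in('top','side'):
    im=capture(c)[:,:,::-1].copy()
    im=cv2.resize(im,None,fx=4,fy=4,interpolation=cv2.INTER_CUBIC)
    for C,R in((wb,37.5),(tip,10)):
        cv2.polylines(im,[np.round(rim(c,C,u,R)*4+2).astype(int)],True,(0,0,255),1)
    x0,y0=proj(c,(wb+tip)/2)*4
    cv2.imwrite(f'pics/r_{c}.png',im[int(y0)-180:int(y0)+180,int(x0)-180:int(x0)+180])
cv2.imwrite('pics/r.png',np.hstack([cv2.imread(f'pics/r_{c}.png') for c in('top','side')]))
s=read_state();print(s['t'],cv2.Rodrigues(np.array(s['ee_rot']))[0])
E
```

```text
wb [454.75 133.17  44.  ] 183.41250530681552 tip [557.43 168.27  55.  ] 210.83146793541124 pin [ 584.11 -191.57    0.  ]
wine_bottle top 0.73 t -7.0 err [67 51 47 32 24 25 41 49 55]
wine_bottle side 0.96 t -10.0 err [67 64 47 39 34 37 42 46 49]
brush_tip top 0.93 t -20.0 err [186 182 182 185 179 182 186 181 187]
brush_tip side 0.79 t -34.0 err [158 156 159 155 154 155 155 159 160]
side 0.63 297 378 188 258
top 0.91 266 387 186 201
1.6 [[-0.95  0.31  0.  ]
 [ 0.31  0.95 -0.  ]
 [-0.   -0.   -1.  ]]
```

View pics/r.png

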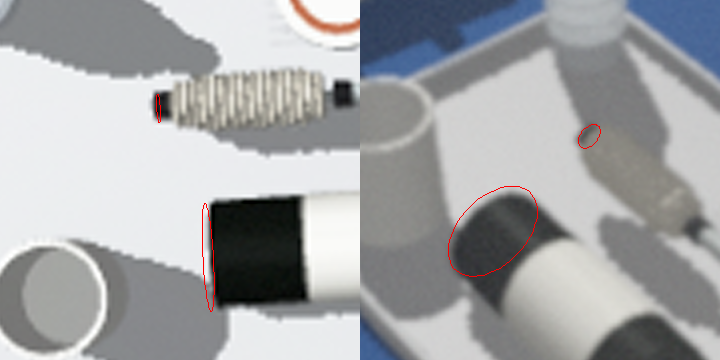

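```bash
cat >> m.py <<'E'
yaw=.074;u=np.array([-np.sin(yaw),np.cos(yaw),0]);v=np.array([np.cos(yaw),np.sin(yaw),0])
O=np.array([545.,-44.2,0])
def at(x,y,z): return O+x*v+y*u+np.array([0,0,z])
def fine(cam,C,R,L,thr,S=6,ts=np.arange(-20,21,1.),xs=np.arange(-6,7,2.)):
    im=cv2.cvtColor(capture(cam),cv2.COLOR_RGB2GRAY)
    c0=proj(cam,C);x0,y0=(np.round(c0)-40).astype(int);n=80
    g=cv2.resize(im[y0:y0+n,x0:x0+n],None,fx=S,fy=S,interpolation=cv2.INTER_CUBIC)
    dark=g<thr;res=[]
    T=lambda p:(p-[x0,y0])*S+(S-1)/2
    def mask(a,b,R):
        m=np.zeros(g.shape,np.uint8);h=cv2.convexHull(np.r_[rim(cam,a,u,R),rim(cam,b,u,R)].astype(np.float32)).reshape(-1,2)
        cv2.fillConvexPoly(m,np.round(T(h)).astype(np.int32),1);return m
    w=mask(C+(25 if R>20 else 20)*u,C-L*u,R*1.3)>0
    for t in ts:
        for x in xs:
            D=C+t*u+x*v;m=mask(D,D-(L+30)*u,R)>0
            res.append((((m!=dark)&w).sum()/S/S,t,x))
    res.sort();return res[:3]
E
python3 - <<'E'
from m import *
for th in(70,100,130):
  for c in('top','side'):
    print(th,c,'bottle',fine(c,at(-75,178,44),37.5,40,th)[:2],'tip',fine(c,at(30,213,55),10,6,th)[:2])
E
```

```text
70 top bottle [(np.float64(20.416666666666668), np.float64(-1.0), np.float64(0.0)), (np.float64(21.305555555555554), np.float64(-1.0), np.float64(-2.0))] tip [(np.float64(4.861111111111112), np.float64(-2.0), np.float64(-2.0)), (np.float64(4.861111111111112), np.float64(-2.0), np.float64(0.0))]
70 side bottle [(np.float64(410.22222222222223), np.float64(-7.0), np.float64(-6.0)), (np.float64(410.3611111111111), np.float64(-8.0), np.float64(-6.0))] tip [(np.float64(1.027777777777778), np.float64(-20.0), np.float64(6.0)), (np.float64(1.9166666666666667), np.float64(-19.0), np.float64(6.0))]
100 top bottle [(np.float64(15.166666666666666), np.float64(0.0), np.float64(-2.0)), (np.float64(15.888888888888888), np.float64(0.0), np.float64(0.0))] tip [(np.float64(3.25), np.float64(-1.0), np.float64(0.0)), (np.float64(3.5), np.float64(-1.0), np.float64(-2.0))]
100 side bottle [(np.float64(311.1666666666667), np.float64(-5.0), np.float64(-6.0)), (np.float64(312.1666666666667), np.float64(-4.0), np.float64(-6.0))] tip [(np.float64(6.388888888888889), np.float64(-20.0), np.float64(6.0)), (np.float64(7.277777777777778), np.float64(-19.0), np.float64(6.0))]
130 top bottle [(np.float64(19.13888888888889), np.float64(1.0), np.float64(-2.0)), (np.float64(21.11111111111111), np.float64(0.0), np.float64(-2.0))] tip [(np.float64(2.5833333333333335), np.float64(-1.0), np.float64(0.0)), (np.float64(2.9166666666666665), np.float64(0.0), np.float64(0.0))]
130 side bottle [(np.float64(370.5555555555556), np.float64(-2.0), np.float64(-6.0)), (np.float64(371.25), np.float64(-3.0), np.float64(-6.0))] tip [(np.float64(31.75), np.float64(7.0), np.float64(6.0)), (np.float64(31.777777777777775), np.float64(8.0), np.float64(6.0))]
```

Request:
play_rows(
  claw=[0,0,0,0,0,0,0,0,0,0,0,0],
  slide=[
    [0,0,-0.5],
    [0,0,-0.5],
    [0,0,-0.5],
    [0,0,-0.5],
    [0,0,-0.5],
    [0,0,-0.5],
    [0,0,0],
    [0,0,0],
    [0,0,0],
    [0,0,0],
    [0,0,0],
    [0,0,0],
  ],
  turn=[1,1,1,1,1,1,1,1,1,1,1,0.3],
  squeeze=40,
)

```text
t: 3.7
tcp_pos: [195.8, 593.5, 291.3]
ee_rot: [2.145, 2.295, -0.0]
wrist_force: [-0.6, 0.4, 0.3]
finger_gap: -0.005
grip_force: 0.0
```

Request:
play_rows(
  claw=[0,0,0,0,0,0,0,0,0,0,0,0,0,0,0,0,0,0,0,0],
  slide=[
    [-1,0.83,0],
    [-1,0.83,0],
    [-1,0.83,0],
    [-1,0.83,0],
    [-1,0.83,0],
    [-1,0.83,0],
    [-1,0.83,0],
    [-1,0.83,0],
    [-1,0.83,0],
    [-1,0.83,0],
    [-1,0.83,0],
    [-1,0.83,0],
    [-1,0.83,0],
    [-1,0.83,0],
    [-1,0.83,0],
    [-1,0.83,0],
    [-1,0.83,0],
    [-1,0.83,0],
    [-1,0.83,0],
    [-1,0.83,0],
  ],
  turn=[0,0,0,0,0,0,0,0,0,0,0,0,0,0,0,0,0,0,0,0],
)

```text
t: 6.2
tcp_pos: [555.1, 215.4, 291.4]
ee_rot: [2.143, 2.297, 0.0]
wrist_force: [0.2, 0.4, -0.6]
finger_gap: -0.001
grip_force: 0.0
```

```bash
cat > st.py <<'E'
from m import *
s=read_state();p=np.array(s['tcp_pos'])-O
R=cv2.Rodrigues(np.array(s['ee_rot']))[0]
print('t',s['t'],'tray',p@v,p@u,p[2],'toolx deg',np.degrees(np.arctan2(R[1,0],R[0,0])),'F',np.array(s['wrist_force']),'gap',s['finger_gap'],'q7',s['qpos'][6])
E
python3 st.py
```

```text
t 6.2 tray 29.296615997932335 258.17366093898113 291.42660458449006 toolx deg 93.97929038295317 F [ 0.19  0.42 -0.61] gap -0.0009561148171356634 q7 -0.21728282432647475
```

Request:
play_rows(
  claw=[0,0,0,0,0,0,0,0,0,0,0,0,0,0],
  slide=[
    [0,0,1],
    [0,0,1],
    [0,0,1],
    [0,0,1],
    [0,0,1],
    [0,0,1],
    [0,0,1],
    [0,0,1],
    [0,0,1],
    [0,0,1],
    [0,0,1],
    [0,0,1],
    [0,0,0.2],
    [-0.8,0,0],
  ],
  turn=[0,0,0,0,0,0,0,0,0,0,0,0,0,0],
)

```text
t: 7.95
tcp_pos: [555.6, 201.6, 47.2]
ee_rot: [-2.142, -2.298, -0.0]
wrist_force: [-0.1, -0.3, -0.4]
finger_gap: -0.002
grip_force: 0.0
```

```bash
python3 st.py
python3 - <<'E'
from m import *
for c in('top','side'):
    im=cv2.resize(capture(c)[:,:,::-1],None,fx=4,fy=4,interpolation=cv2.INTER_CUBIC)
    x0,y0=proj(c,at(0,215,55))*4
    cv2.imwrite(f'pics/q_{c}.png',im[int(y0)-200:int(y0)+200,int(x0)-200:int(x0)+200])
cv2.imwrite('pics/q.png',np.hstack([cv2.imread(f'pics/q_{c}.png') for c in('top','side')]))
E
```

```text
t 7.95 tray 28.739365277849398 244.38198754214184 47.18858202907215 toolx deg 94.03953032784904 F [-0.14 -0.33 -0.41] gap -0.0016374708129219303 q7 -0.07587517007353076
```

View pics/q.png

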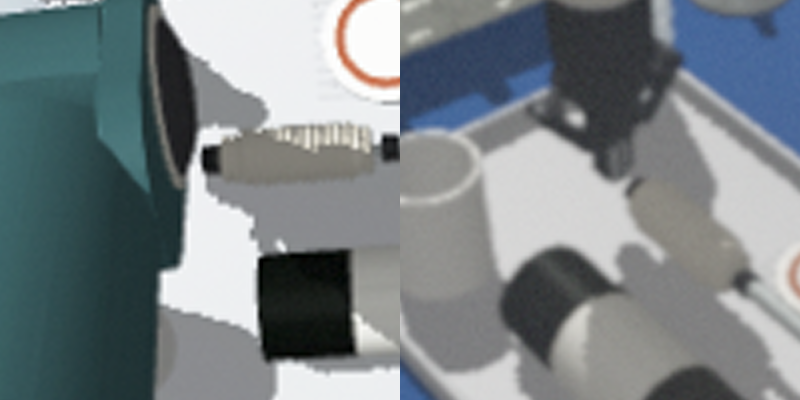

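The shut fingers stand in line with the cap, a little beyond it: the finger ends are at about (615,165) in the side half and the cap at (633,187). Pushing in gently.

Request:
play_rows(
  claw=[0,0,0,0,0,0,0,0,0,0],
  slide=[
    [-0.2,0,0],
    [-0.2,0,0],
    [-0.2,0,0],
    [-0.2,0,0],
    [-0.2,0,0],
    [-0.2,0,0],
    [-0.2,0,0],
    [-0.2,0,0],
    [-0.2,0,0],
    [0,0,0],
  ],
  turn=[0,0,0,0,0,0,0,0,0,0],
)

```text
t: 9.3
tcp_pos: [558.1, 164.6, 47.3]
ee_rot: [2.145, 2.295, -0.001]
wrist_force: [0.1, -0.2, 0.4]
finger_gap: 0.002
grip_force: 0.0
```

```bash
python3 st.py
python3 - <<'E'
from m import *
print('top tip',fine('top',at(30,200,55),10,6,100)[:3]);print(fine('top',at(-75,178,44),37.5,40,100)[:1])
E
```

```text
t 9.3 tray 28.525112934839676 207.2788122316352 47.284288926860334 toolx deg 93.89248522528976 F [ 0.14 -0.2   0.42] gap 0.0017810497097169265 q7 -0.016591928369080702
top tip [(np.float64(33.72222222222222), np.float64(-2.0), np.float64(0.0)), (np.float64(33.75), np.float64(-2.0), np.float64(2.0)), (np.float64(33.94444444444444), np.float64(-2.0), np.float64(-2.0))]
[(np.float64(120.75), np.float64(0.0), np.float64(0.0))]
```

```bash
cat > pic.py <<'E'
import sys
from m import *
n=sys.argv[1];x,y,z=map(float,sys.argv[2:5]);a=[]
for c in('top','side'):
    im=cv2.resize(capture(c)[:,:,::-1],None,fx=4,fy=4,interpolation=cv2.INTER_CUBIC)
    x0,y0=proj(c,at(x,y,z))*4
    a.append(im[int(y0)-200:int(y0)+200,int(x0)-200:int(x0)+200])
cv2.imwrite(f'pics/{n}.png',np.hstack(a))
E
python3 pic.py p1 0 215 55
```

```text
(no output)
```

View pics/p1.png

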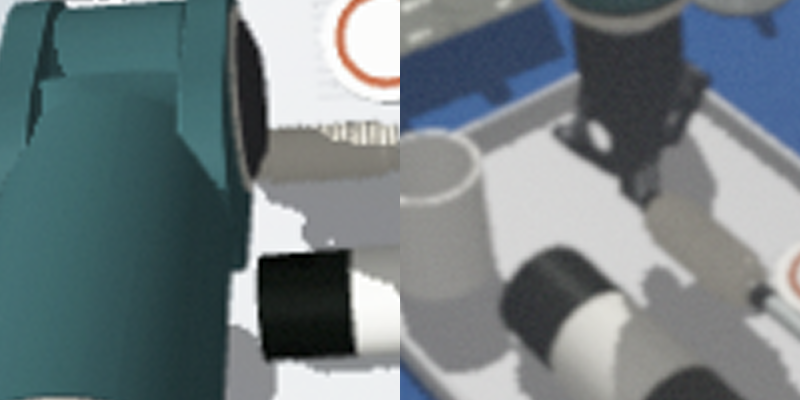

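The fingers now touch the cap and the brush has moved in. In the side half, the collar behind the bristles went from (738,282) to (760,297). I'll push another 15 mm or so, then back off and measure.

Request:
play_rows(
  claw=[0,0,0,0,0,0,0,0,0,0,0,0,0,0,0],
  slide=[
    [-0.16,0,0],
    [-0.16,0,0],
    [-0.16,0,0],
    [-0.16,0,0],
    [-0.16,0,0],
    [0,0,0],
    [1,0,0],
    [1,0,0],
    [1,0,0],
    [0,0,-1],
    [0,0,-1],
    [1,0,-1],
    [1,0,-1],
    [1,0,-1],
    [1,0,-1],
  ],
  turn=[0,0,0,0,0,0,0,0,0,0,0,0,0,0,0],
)

```text
t: 11.38
tcp_pos: [550.0, 288.9, 169.6]
ee_rot: [2.145, 2.294, 0.002]
wrist_force: [1.0, 0.2, 0.4]
finger_gap: 0.001
grip_force: 0.0
```

```bash
python3 st.py
python3 - <<'E'
from m import *
for th in (70,100,130): print(th,'tip',fine('top',at(30,182,55),10,6,th)[:2],fine('top',at(-75,178,44),37.5,40,th)[:1])
E
python3 pic.py p2 0 190 55
```

```text
t 11.375 tray 29.592866934559066 331.812914274633 169.59265257169346 toolx deg 93.8585022952036 F [0.96 0.22 0.36] gap 0.0013642652397967056 q7 -0.2783306225365241
70 tip [(np.float64(2.0277777777777777), np.float64(-5.0), np.float64(0.0)), (np.float64(2.1666666666666665), np.float64(-5.0), np.float64(-2.0))] [(np.float64(17.0), np.float64(-1.0), np.float64(0.0))]
100 tip [(np.float64(2.138888888888889), np.float64(-4.0), np.float64(0.0)), (np.float64(2.305555555555556), np.float64(-4.0), np.float64(-2.0))] [(np.float64(8.555555555555555), np.float64(0.0), np.float64(0.0))]
130 tip [(np.float64(1.8333333333333333), np.float64(-4.0), np.float64(0.0)), (np.float64(2.3333333333333335), np.float64(-4.0), np.float64(-2.0))] [(np.float64(23.63888888888889), np.float64(1.0), np.float64(0.0))]
```

View pics/p2.png

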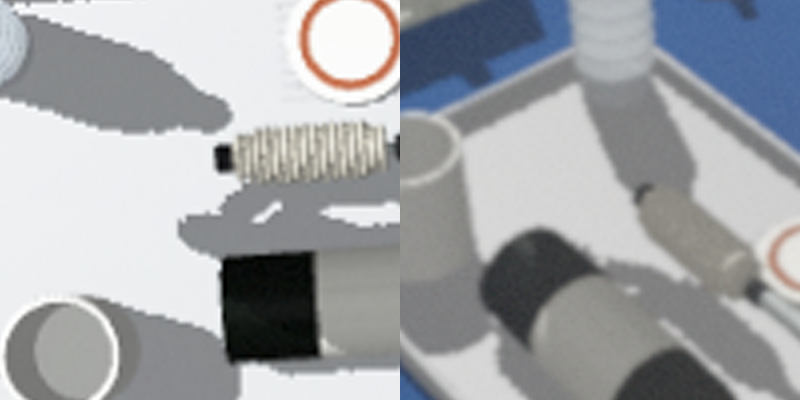

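The cap end is at col 215 and the bottle base edge at about 222–226 in the top half, which is level once the 0.074 rad yaw is counted. The fit gives tip y = 178 and base y = 178. Now the lever.

Request:
play_rows(
  claw=[0,0,0,0,0,0,0,0,0,0,0,0,0,0,0,0,0,0,0,0],
  slide=[
    [0,0,-1],
    [0,0,-1],
    [0,0,-1],
    [0,-0.25,-1],
    [-1,-0.25,-1],
    [-1,-0.25,-1],
    [-1,-0.25,0],
    [-1,-0.25,0],
    [-1,-0.25,0],
    [-1,-0.25,0],
    [-1,-0.25,0],
    [-1,-0.25,0],
    [-1,-0.25,0],
    [-1,-0.25,0],
    [-1,-0.25,0],
    [-1,-0.25,0],
    [-1,-0.25,0],
    [-1,-0.25,0],
    [-1,-0.25,0],
    [-1,-0.25,0],
  ],
  turn=[0,0,0,0,0,0,0,0,0,0,0,0,0,0,0,0,0,0,0,0],
)

```text
t: 14.28
tcp_pos: [486.4, -37.4, 287.3]
ee_rot: [2.144, 2.296, -0.0]
wrist_force: [-0.6, 0.0, -0.4]
finger_gap: -0.002
grip_force: 0.0
```

Request:
play_rows(
  claw=[0,0,0,0,0,0,0,0,0,0],
  slide=[
    [-1,0,0],
    [-1,0,0],
    [-1,0,0],
    [-1,0,0],
    [-1,0,0],
    [-1,0,0],
    [-1,0,0],
    [-1,0,0],
    [0,0,0],
    [0,0,0],
  ],
  turn=[0,0,0,0,0,0,0,0,0,0],
)

```text
t: 15.52
tcp_pos: [497.6, -195.4, 287.2]
ee_rot: [-2.143, -2.296, 0.0]
wrist_force: [0.2, 0.2, 0.5]
finger_gap: 0.002
grip_force: 0.0
```

```bash
python3 st.py
python3 - <<'E'
from m import *
print('tip',fine('top',at(30,178,55),10,6,100)[:1],fine('top',at(-75,178,44),37.5,40,100)[:1])
capture('side')
for n in('lever_pin','lever_tip'):print(n,[(round(r['conf'],2),r['pixel']) for r in landmark_of('side',n)[:2]])
t=np.radians(-30);print(proj('side',at(30,-150,81)),proj('side',at(30-45,-150,81+78)))
E
```

```text
t 15.525 tray -58.46870260777001 -147.2815240020373 287.2297175733484 toolx deg 93.94685958646029 F [0.17 0.2  0.49] gap 0.0018231260831893738 q7 0.5576569814757312
tip [(np.float64(3.472222222222222), np.float64(0.0), np.float64(0.0))] [(np.float64(15.25), np.float64(0.0), np.float64(-2.0))]
lever_pin [(0.42, [375.9, 242.5])]
lever_tip [(0.55, [376.6, 241.3]), (0.53, [274.1, 213.6])]
[388.26 257.41] [377.02 244.94]
```

Request:
play_rows(
  claw=[0,0,0,0,0,0,0,0,0,0,0,0,0,0,0,0,0,0],
  slide=[
    [-0.13,0,1],
    [0,0,1],
    [0,0,1],
    [0,0,1],
    [0,0,1],
    [0,0,1],
    [0,0,1],
    [0,0,0.35],
    [0,0.4,0],
    [0,0.4,0],
    [0,0.4,0],
    [0,0.4,0],
    [0,0.4,0],
    [0,0.4,0],
    [0,0.4,0],
    [0,0.4,0],
    [0,0.3,0],
    [0,0,0],
  ],
  turn=[0,0,0,0,0,0,0,0,0,0,0,0,0,0,0,0,0,0],
)

```text
t: 18.02
tcp_pos: [568.1, -193.4, 140.3]
ee_rot: [2.143, 2.297, -0.0]
wrist_force: [-0.3, -0.3, -0.5]
finger_gap: 0.002
grip_force: 0.0
```

```bash
python3 st.py; python3 pic.py p3 30 -150 110
```

```text
t 18.025 tray 12.041032619737118 -150.46864166895068 140.25292101266987 toolx deg 93.95086846904583 F [-0.31 -0.31 -0.52] gap 0.0017654685262273083 q7 0.6631014653052039
```

View pics/p3.png

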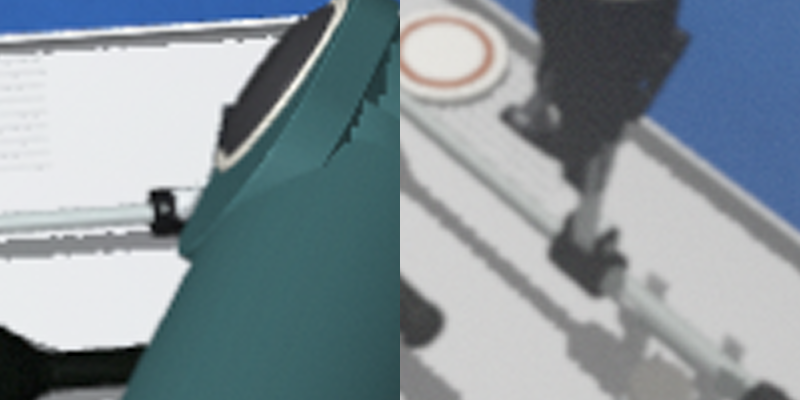

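In the side half the lever now stands roughly upright, from pin (590,240) to end (605,145), against the fingers. I'll carry it over along its arc.

Request:
play_rows(
  claw=[0,0,0,0,0,0,0,0,0,0,0,0,0],
  slide=[
    [0,0.39,0],
    [0,0.39,0],
    [0,0.4,0.07],
    [0,0.4,0.08],
    [0,0.39,0.17],
    [0,0.39,0.18],
    [0,0.32,0.3],
    [0,0.33,0.3],
    [0,0.21,0.37],
    [0,0.21,0.38],
    [0,0.05,0.25],
    [0,0.05,0.25],
    [0,0,0],
  ],
  turn=[0,0,0,0,0,0,0,0,0,0,0,0,0],
)

```text
t: 19.75
tcp_pos: [638.1, -188.6, 93.0]
ee_rot: [-2.144, -2.296, 0.0]
wrist_force: [0.4, -0.0, 0.2]
finger_gap: 0.0
grip_force: 0.0
```

```bash
python3 st.py; python3 pic.py p4 30 -150 110
```

```text
t 19.75 tray 82.13430936065735 -150.84770264784103 92.95928627693314 toolx deg 93.93263583348067 F [ 0.36 -0.02  0.25] gap 0.0002026501062665011 q7 0.64730847735404
```

View pics/p4.png

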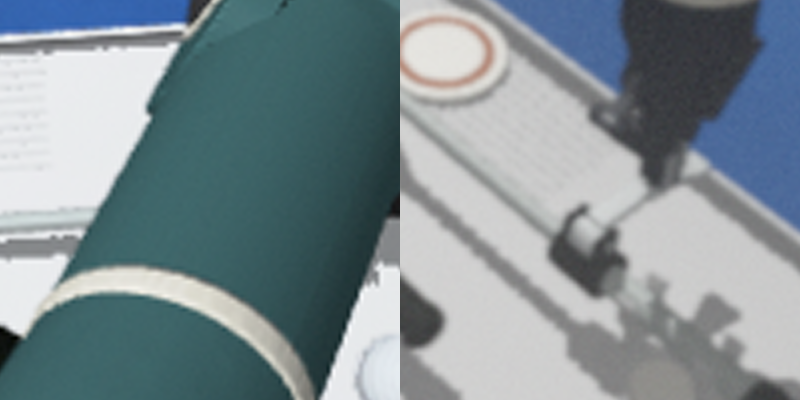

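The lever now lies level towards +x, from pin (590,225) to end (705,165) in the side half, and no force is left on the wrist. I'll retreat upward and check.

Request:
play_rows(
  claw=[0,0,0,0,0,0,0,0,0,0,0,0,0,0,0,0,0,0,0],
  slide=[
    [0,0,-1],
    [0,0,-1],
    [0,0,-1],
    [0,0,-1],
    [0,0,-1],
    [0,0,-1],
    [0,0,-1],
    [0,0,-1],
    [0,0,-1],
    [0,0,-1],
    [0,-1,0],
    [0,-1,0],
    [0,-1,0],
    [0,-1,0],
    [0,-1,0],
    [0,-1,0],
    [0,-1,0],
    [0,0,0],
    [0,0,0],
  ],
  turn=[0,0,0,0,0,0,0,0,0,0,0,0,0,0,0,0,0,0,0],
)

```text
t: 22.22
tcp_pos: [499.1, -198.0, 293.8]
ee_rot: [2.143, 2.297, 0.001]
wrist_force: [0.6, -0.2, -0.7]
finger_gap: 0.001
grip_force: 0.0
```

```bash
python3 st.py; python3 pic.py p5 30 -150 110
python3 - <<'E'
from m import *
print('tip',fine('top',at(30,178,55),10,6,100)[:1],fine('top',at(-75,178,44),37.5,40,100)[:1])
capture('side');print('closed tip expect',proj('side',at(120,-150,81)),[(r['conf'],r['pixel']) for r in landmark_of('side','lever_tip')[:2]])
E
```

```text
t 22.225 tray -57.17291943790411 -150.01822104680602 293.8007209941806 toolx deg 93.9581142663165 F [ 0.57 -0.15 -0.7 ] gap 0.0012678251894566624 q7 0.5596794205711424
tip [(np.float64(3.4444444444444446), np.float64(0.0), np.float64(0.0))] [(np.float64(15.361111111111112), np.float64(0.0), np.float64(-2.0))]
closed tip expect [413.69 239.61] []
```

View pics/p5.png

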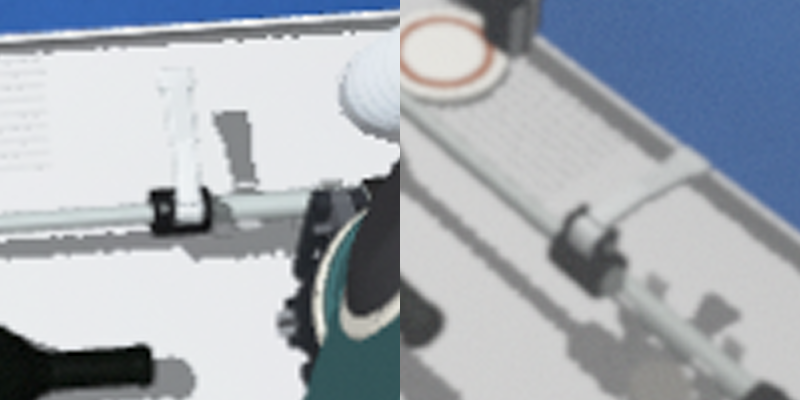

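The lever lies flat across to +x in both views, from (185,215) to (175,75) in the top half, with nothing holding it. The tip and base fits are still level.

```bash
python3 -c "
from cell import *
print(finish_job())"
```

```text
the job is handed in; nothing more can be done
None
```

I pushed the brush in until its tip was level with the bottle's base (level to within about 1 mm in the top view), flipped the cam lever over to lie flat on its stop, and handed the job in at about 22 s. No verdict came back.

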